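Release the spring stop and slide the pot carrier to the camera

ROBOT

A 6-joint arm with a two-finger parallel gripper is mounted at the origin on the work surface. World frame = base frame: x ahead of the robot, y to its left, z up, the work surface at z = 0. Lengths are in m, angles in rad, forces in N, time in s.
With the tool pointing down it reaches from about 0.375 to 0.9 m from the base axis. Payload 3.1 kg.
Tool frame: the origin (TCP) lies at the very end of the fingers, on their centre line; the grasp point (between the pads) lies 19 mm behind it; z points along the fingers, y is the direction in which the jaws open and shut (so a half turn about z gives the same grasp; the last joint's range is limited). The gripper opens to 85 mm and grips with 20 to 120 N. Pads are 22 mm wide; open, the fingers measure 114 mm over their backs; the gripper's body (76 mm by 85 mm) begins 54 mm behind the grasp point. The pads swing forward as they close: fully open they stand 13 mm farther back than shut.
Start: joints at [1.123, 0.527, 1.433, -0, 1.181, -0.178], TCP at [0.167, 0.602, 0.231] pointing down, gripper open.
Joint ranges: [-3.08, 3.08], [-0.75, 2.2], [0.22, 2.44], [-1.43, 4.57], [0, 2.65], [-2.85, 2.85]. Speed limits (rad/s): [2.79, 2.79, 3.14, 3.14, 3.14, 3.14].

INTERFACE

Orientations are given as a 3x3 rotation matrix whose columns are the frame's x, y, z axes.
In Python, from plant import * gives the robot as it stands.
- The arm moves only by the tool carry_out, never from a script. Its arguments are lists of equal length, an entry for each row: "delta_pos": the shift along the world's x, y, z in cm, a list of three; "spin": the turn about the world's z in degrees; "jaw": the opening, from -1 (shut) to 1 (fully open). A call has 1 to 8 rows; each row is the pose to reach, as a shift and turn from the pose measured when the call began; what a row does not reach only later rows make up. A row lasts 1/8 s, in which the tool goes at most 62.5 mm and 10.7 degrees, less where a joint would pass 70% of its speed; a pose out of reach is approached as far as the arm can. A call with a gripper value outside its range is refused whole. The fingers move at their own pace and stop on an object; "newtons" is the grip in N (left out, the last holds). Time passes only in rows, so rows that repeat a pose let the fingers close. It gives the time, the measured TCP pose, the force and the opening at its end, in the units of the state.
- get_state(): the state, without advancing time (a new reading comes with each control period).
- grab_frame(name): name is "scene" or "top"; returns the picture (384x512x3 uint8, blue, green, red); there is no depth.
- get_calibration(name): a dict with "fx", "fy", "cx", "cy" (pixels), "position" and "orientation" of the camera in the world. Camera axes: x right, y up, looking along -z (the intrinsics and any distortion apply to the point x, -y, -z); pixel columns grow to the right and rows downward; lengths in m; the calibration is good to about 2 mm. A picture is of the moment at which its call begins. get_calibration takes no time and is no camera call.
- hand_in(): hands the job in, once; it reports no verdict.
The state is a dict: "t": time; "joint_positions": joint angles; "qvel": joint speeds; "tau": joint torques, N m; "position": TCP position; "tool_rot": TCP orientation; "wrist_force": force on the tool from outside, world axes, zero at the start; "moment": the same for the moment, N m; "gripper_width": opening from 0.0 (shut) to 1.0 (fully open).
Only numpy, scipy, OpenCV 4.12 (cv2) and the standard library are available. Lean on these libraries where they do the work, as an engineer would, in place of code of your own. Each camera call takes 0.05 s, during which the arm holds its last target. There are 200 camera calls.

TASK

The carrier with the three sown pots is locked at the sowing end of its rail by the yellow spring stop. With shut fingers press the stop right down and, holding it down, push the carrier by its red tab so that it slides past the stop and all the way along to the camera end, where the stop springs up behind it and locks it; then move clear. Slide it gently, as the seed lies loose, and do not touch the pots or disturb anything else on the bench.

Things in the scene. Friction and masses are not known exactly. Their poses are not given: they have to be found in the camera images.
- slide_base: Fixed imaging slide: dark base plate 8 mm thick with rail, end blocks (42 mm high) and camera. Origin: on the bench straight under the middle of the spring stop. y axis: the way the carrier must slide, from sowing end to camera end; x axis: from the stop towards the rail (90 mm off); z up. The plate spans x -45 to 150, y -130 to 220 mm; camera and post stand at x 165 to 265, y 150 to 250 mm, 170 mm high.
- carrier (a joint): Travel of the pot carrier in m: 0 at the sowing end (start), 0.098 against the far end block. It cannot leave the rail; 2 to 4 N slide it. While the stop is up it moves only 2 mm. Once its tooth has come over the pressed stop, the tooth keeps the stop down; at 0.094 the tooth is past, the stop springs up behind it and the carrier is locked.
- stop (a joint): How far the spring stop is pressed, in m: 0 fully up, 0.014 fully down. It moves straight down and springs back when let go: 2 N to start it, 5 N fully down. It must be pressed more than 0.011 for the tooth to pass over it.
- stop_top (a point): Centre of the flat yellow top of the spring stop (28 mm in the slide's x, 44 mm in y). 35 mm above the bench when up (3 mm above the latch plate), 21 mm when fully down. Its housing, 42 x 58 mm, reaches 16 mm above the bench; elsewhere below the notch there is only the base plate (8 mm).
- push_face (a point): Centre of the face of the red push tab that looks towards the stop (-y); pushing it to +y moves the carrier. The tab is an upright plate 38 mm wide in x, 6 mm thick, standing from 32 to 62 mm above the bench; this point is 47 mm above the bench and, at the start, 26 mm in +y from the middle of the stop.
- tooth (a point): Middle of the top of the steel tooth, part of the latch plate at the carrier's front (8 mm thick, 24 to 32 mm above the bench). The tooth is 48 mm long in y and 42 mm wide in x; its +y edge faces the stop and starts 24 mm in -y from the stop's middle. Between tooth and push tab is a notch 50 mm wide, open to the front (-x), its back 26 mm behind the stop's middle; the stop starts in it.
- pot_a: Loose grey round pot with compost and seed (nearest the sowing end of the three on the carrier), 62 mm across the rim, 50 mm high; origin at the middle of its underside. Not to be touched; it rides in its nest, 35 mm above the bench, its rim at 85 mm.
- nest_a (a point): Middle of the floor of the nest (52 mm bore, 13 mm deep) of pot_a in the carrier; travels with it.
- pot_b: Loose grey round pot with compost and seed (the middle one of the three on the carrier), 62 mm across the rim, 50 mm high; origin at the middle of its underside. Not to be touched; it rides in its nest, 35 mm above the bench, its rim at 85 mm.
- nest_b (a point): Middle of the floor of the nest (52 mm bore, 13 mm deep) of pot_b in the carrier; travels with it.
- pot_c: Loose grey round pot with compost and seed (nearest the camera end of the three on the carrier), 62 mm across the rim, 50 mm high; origin at the middle of its underside. Not to be touched; it rides in its nest, 35 mm above the bench, its rim at 85 mm.
- nest_c (a point): Middle of the floor of the nest (52 mm bore, 13 mm deep) of pot_c in the carrier; travels with it.
- spare_pot: A fourth pot of the same kind standing loose on the bench beside the slide; leave it.
- petri_dish: Loose closed glass dish, 90 mm across, 15 mm high, on the bench near the sowing end; leave it.
- seed_jar: Loose small amber seed jar, 40 mm across, 55 mm high, on the bench beside the slide; leave it.
- tweezers: Loose steel tweezers, 134 mm long, 7 mm high, lying on the bench in front of the slide; origin at the closed back end, x axis towards the tips; leave them.
- spray_bottle: Loose white spray bottle with a blue head, 68 mm across, 182 mm high, on the bench behind the slide; leave it.

How it is judged:
By the outcome, as a careful person would: the job done as asked, in the order asked, and still so for the second after the job is handed in, with the robot touching nothing.
It also fails if it takes over 32 s, if anything falls off the work surface, if the arm or the gripper's body presses on something with over 40 N, if the wrist force passes 120 N, or if a joint passes its speed limit or range.

## Working session

There is one attempt and no reset: what is moved stays moved. The work goes in short steps, Python scripts to look and compute and a tool call to move; the robot and the scene stay as the last step left them, time stands still between calls to the robot, and variables do not carry over. Pictures are saved under pics/ and viewed, about 8 in all and at most 12, crops included, and the job is handed in when it is done.

Besides the shell and the picture viewer there is one more tool, called after "Emit:" as a command line: name --pt "numbers of a row" for each row, then --argument value for the rest. carry_out: Moves the arm, as the interface text tells. Its arguments: {"type":"object","properties":{"delta_pos":{"type":"array"},"spin":{"type":"array"},"jaw":{"type":"array"},"newtons":{"type":"number"}},"required":["delta_pos","spin","jaw"]}

```bash
mkdir -p pics; ls; python3 - <<'E'
from plant import *
import cv2
for n in("scene","top"):
    cv2.imwrite(f"pics/{n}0.png",grab_frame(n)); print(n,get_calibration(n))
s=get_state();print(s)
E
```

```text
pics
scene {'fx': 474.90633689427955, 'fy': 474.90633689427955, 'cx': 253.77264684188765, 'cy': 182.79976347088615, 'position': array([1.54762054, 0.42729172, 0.85823458]), 'orientation': array([[-0.39658519, -0.55870161,  0.72840421],
       [ 0.9179632 , -0.24825704,  0.30937356],
       [ 0.00798397,  0.79134124,  0.61132258]])}
top {'fx': 378.34453895411895, 'fy': 378.34453895411895, 'cx': 257.3348015898656, 'cy': 191.49091058414584, 'position': array([0.47206591, 0.02115195, 0.99054115]), 'orientation': array([[-0.00137254,  0.9895257 , -0.14435032],
       [-0.99983245,  0.00127698,  0.01826052],
       [ 0.01825358,  0.14435119,  0.98935815]])}
{'t': 0.1, 'joint_positions': array([ 1.12251344e+00,  5.28367866e-01,  1.43380550e+00,  2.81868622e-06,
        1.18138532e+00, -1.78524812e-01]), 'qvel': array([ 0.00020135, -0.00105578, -0.00451856, -0.00026731, -0.0010854 ,
        0.00060715]), 'tau': array([ 3.77062233e-04, -4.43306744e+01, -1.78587145e+01, -2.56839767e-04,
        3.93426410e-03, -6.78016150e-06]), 'position': array([0.16625875, 0.60180127, 0.23042478]), 'tool_rot': array([[-9.63834961e-01,  2.66498477e-01, -8.54464734e-04],
       [ 2.66499615e-01,  9.63833399e-01, -1.77064267e-03],
       [ 3.51688075e-04, -1.93432183e-03, -9.99998067e-01]]), 'wrist_force': array([ 0.77797817, -1.02795531,  0.02654002]), 'moment': array([-0.04396816,  0.05275981, -0.01696442]), 'gripper_width': 0.9983925717752449}
```

View pics/scene0.png

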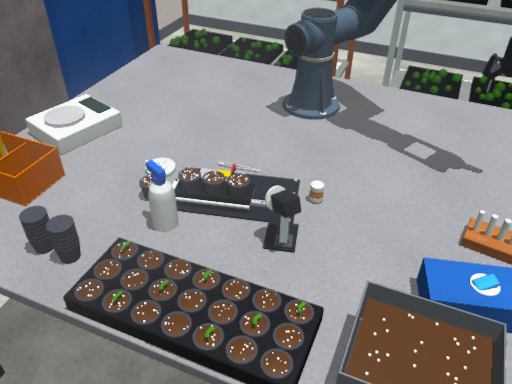

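View pics/top0.png

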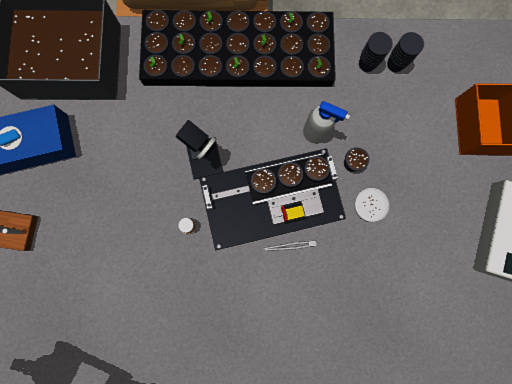

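The top view shows the yellow stop at about (293,213), with the red tab to its left at (284,213). The pots run along y≈(262–318, 168–182), and the camera end is on the left (world +y). Next I measure by colour masks in both views.

```bash
cat > h.py <<'E'
import cv2,numpy as np
from plant import *
def ray(n,px):
    c=get_calibration(n); d=np.array([(px[0]-c['cx'])/c['fx'],-(px[1]-c['cy'])/c['fy'],-1.])
    return np.array(c['position']),np.array(c['orientation'])@d
def onz(n,px,z):
    o,d=ray(n,px); return o+d*(z-o[2])/d[2]
def tri(p,q):
    a,u=ray("scene",p); b,v=ray("top",q)
    s=np.linalg.lstsq(np.c_[u,-v],b-a,rcond=None)[0]; A=a+s[0]*u;B=b+s[1]*v
    return (A+B)/2,np.linalg.norm(A-B)
def mask(im,lo,hi,box):
    h=cv2.cvtColor(im,cv2.COLOR_BGR2HSV); m=cv2.inRange(h,lo,hi); k=np.zeros_like(m)
    x0,y0,x1,y1=box; k[y0:y1,x0:x1]=m[y0:y1,x0:x1]; return k
BOX={"scene":(205,155,300,215),"top":(230,180,340,240)}
def blob(n,im,col):
    r={"y":((20,120,100),(35,255,255))}.get(col)
    m=mask(im,*r,BOX[n]) if r else mask(im,(0,150,90),(8,255,255),BOX[n])|mask(im,(172,150,90),(180,255,255),BOX[n])
    c=max(cv2.findContours(m,0,1)[0],key=cv2.contourArea); M=np.argwhere(m)[:,::-1]
    return M.mean(0),cv2.minAreaRect(c),cv2.boundingRect(c),len(M)
E
python3 - <<'E'
from h import *
im={n:grab_frame(n) for n in BOX}; C={}
for n in im:
    for c in "yr": C[n,c]=blob(n,im[n],c); print(n,c,C[n,c])
for c in "yr": print(c,tri(C["scene",c][0],C["top",c][0]))
print("top y@.035",onz("top",C["top","y"][0],.035),"r@.062",onz("top",C["top","r"][0],.062))
# plate corners seen in the top view
for p in [(324,151),(344,217),(218,248),(201,185)]: print(p,onz("top",p,.008))
a=cv2.resize(im["top"][140:260,190:360],None,fx=4,fy=4,interpolation=2)
b=cv2.resize(im["scene"][150:230,150:310],None,fx=4,fy=4,interpolation=2)[:, :680] 
cv2.imwrite("pics/t1.png",a); cv2.imwrite("pics/s1.png",b)
E
```

```text
scene y (array([225.13793103, 172.39655172]), ((224.0, 173.0), (6.0, 12.0), 90.0), (218, 170, 13, 7), 58)
scene r (array([233.06666667, 167.53333333]), ((233.1499786376953, 167.5500030517578), (1.8973664045333862, 7.273237705230713), 18.434947967529297), (232, 164, 3, 8), 15)
top y (array([294.44270833, 212.25      ]), ((294.4411926269531, 212.26473999023438), (10.914102554321289, 17.220027923583984), 75.96376037597656), (285, 206, 20, 14), 192)
top r (array([284.08571429, 212.91428571]), ((283.8823547363281, 213.0294189453125), (14.55213737487793, 2.66789174079895), 75.96376037597656), (281, 206, 6, 15), 35)
y (array([ 0.55714314, -0.08759286,  0.03623782]), np.float64(0.006036909222932264))
r (array([ 0.55411155, -0.06098911,  0.0591708 ]), np.float64(0.002325989175994375))
top y@.035 [ 0.5583797  -0.09057121  0.035     ] r@.062 [ 0.55429309 -0.06182437  0.062     ]
(324, 151) [ 0.7251262  -0.17551626  0.008     ]
(344, 217) [ 0.54842392 -0.22314527  0.008     ]
(218, 248) [0.46886323 0.10409319 0.008     ]
(201, 185) [0.63244484 0.15085478 0.008     ]
```

View pics/t1.png

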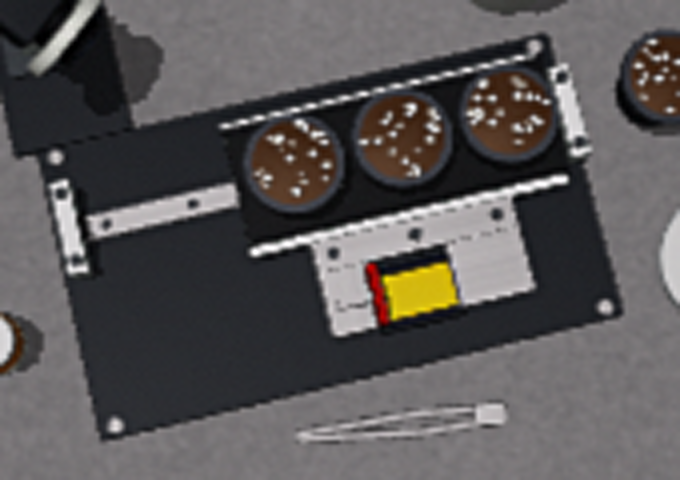

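View pics/s1.png

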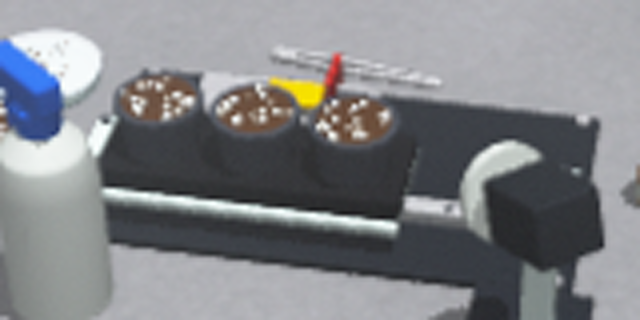

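Both views agree:
- **Stop top:** about (0.558, -0.090, 0.036), 46×30 mm, against 44×28 mm at 35 mm given.
- **Slide yaw:** about +13.8°.
- **Tab:** about 29 mm along +y from the stop, as stated.

I move over the stop with shut fingers, with the jaw axis along the slide's y (spin +29°).

Emit:
carry_out --pt "2 -3.5 0" --pt "6 -10 0" --pt "10 -17.5 0" --pt "14.5 -25.5 0" --pt "19 -33.5 0" --pt "23.5 -41.5 0" --pt "27 -48 0" --pt "29 -51 0" --spin '[2,6,11,16,21,26,29,29]' --jaw '[-1,-1,-1,-1,-1,-1,-1,-1]' --newtons 40

```text
t: 1.2
position: [0.4028, 0.1846, 0.2309]
tool_rot: [[-0.972, -0.234, 0.001], [-0.234, 0.972, -0.001], [-0.001, -0.001, -1.0]]
wrist_force: [2.5, 0.6, -0.7]
gripper_width: -0.001
```

Emit:
carry_out --pt "3 -5.5 0" --pt "6.5 -11.5 0" --pt "10 -17.5 0" --pt "13 -23 -1" --pt "15 -26.5 -4" --pt "15.5 -27.5 -8" --pt "15.5 -27.5 -12" --pt "15.5 -27.5 -12" --spin '[0,0,0,0,0,0,0,0]' --jaw '[-1,-1,-1,-1,-1,-1,-1,-1]'

```text
t: 2.2
position: [0.5552, -0.0898, 0.1079]
tool_rot: [[-0.972, -0.234, -0.007], [-0.234, 0.972, 0.002], [0.006, 0.003, -1.0]]
wrist_force: [-0.2, 0.6, -0.4]
gripper_width: 0.001
```

```bash
python3 - <<'E'
from h import *
s=get_state();print(s['t'],s['position'],s['wrist_force'],s['joint_positions'].round(2))
im={n:grab_frame(n) for n in BOX}
b=cv2.resize(im["scene"][115:205,170:300],None,fx=6,fy=6,interpolation=2)
a=cv2.resize(im["top"][150:240,240:330],None,fx=6,fy=6,interpolation=2)
cv2.imwrite("pics/s2.png",b); cv2.imwrite("pics/t2.png",a)
E
```

```text
2.2 [ 0.55522858 -0.08984346  0.10793649] [-0.24468965  0.60227376 -0.37903783] [-0.36  0.62  1.69 -0.    0.84 -2.16]
```

View pics/s2.png

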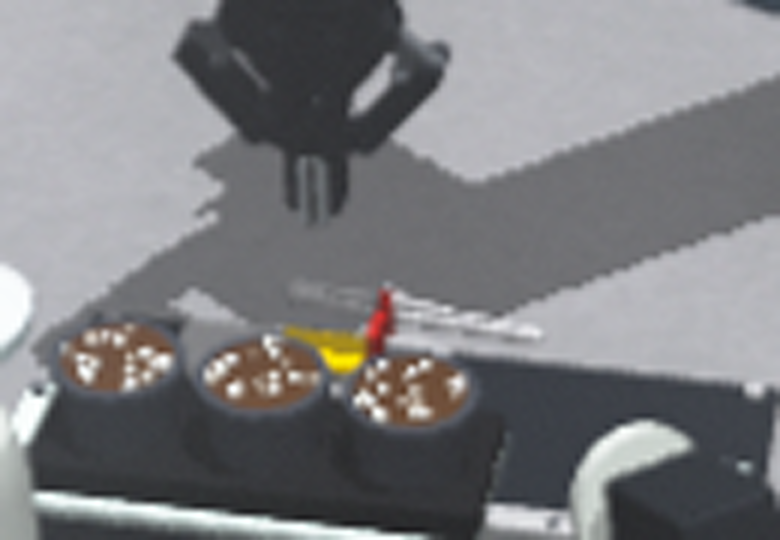

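The picture shows the shut fingers over the stop at about (315,215) in the crop. The linkage spreads along the slide's y and would come close to the tab's top. I turn the tool −90° so the 22 mm flat side faces the tab, and set it slightly to the front (slide x ≈ −6 mm) to keep the linkage off the pots.

Emit:
carry_out --pt "-0.1 0 0" --pt "-0.2 0 0" --pt "-0.35 0 0" --pt "-0.35 0 0" --pt "-0.35 0 0" --pt "-0.35 0 0" --pt "-0.35 0 0" --pt "-0.35 0 0" --spin '[-8,-18,-28,-38,-48,-58,-68,-78]' --jaw '[-1,-1,-1,-1,-1,-1,-1,-1]'

```text
t: 3.3
position: [0.5562, -0.0904, 0.1142]
tool_rot: [[-0.427, 0.904, 0.004], [0.904, 0.427, -0.003], [-0.004, 0.002, -1.0]]
wrist_force: [0.2, -0.0, -0.2]
gripper_width: -0.002
```

```bash
python3 -c "
from plant import *;s=get_state();print(s['t'],s['position'],s['tool_rot'].round(3).tolist())"
```

```text
3.3 [ 0.55618576 -0.090356    0.11416386] [[-0.427, 0.904, 0.004], [0.904, 0.427, -0.003], [-0.004, 0.002, -1.0]]
```

Emit:
carry_out --pt "-0.2 0 -0.5" --pt "-0.4 0 -2" --pt "-0.4 0 -4" --pt "-0.4 0 -5.5" --pt "-0.4 0 -6.4" --pt "-0.4 0 -6.6" --pt "-0.4 0 -6.6" --pt "-0.4 0 -6.6" --spin '[-6,-11.5,-11.5,-11.5,-11.5,-11.5,-11.5,-11.5]' --jaw '[-1,-1,-1,-1,-1,-1,-1,-1]'

```text
t: 4.3
position: [0.5526, -0.0905, 0.0486]
tool_rot: [[-0.239, 0.971, 0.004], [0.971, 0.239, -0.004], [-0.005, 0.003, -1.0]]
wrist_force: [-0.3, 0.5, 0.3]
gripper_width: 0.001
```

```bash
python3 - <<'E'
from h import *
s=get_state();print(s['t'],s['position'],s['wrist_force'],s['tool_rot'].round(3).tolist())
im={n:grab_frame(n) for n in BOX}
b=cv2.resize(im["scene"][130:210,190:270],None,fx=6,fy=6,interpolation=2)
a=cv2.resize(im["top"][170:230,255:305],None,fx=8,fy=8,interpolation=2)[:480,:310]
cv2.imwrite("pics/c3.png",np.hstack([b,a]))
E
```

```text
4.3 [ 0.55255063 -0.09051923  0.04861841] [-0.33291026  0.47469921  0.33935328] [[-0.239, 0.971, 0.004], [0.971, 0.239, -0.004], [-0.005, 0.003, -1.0]]
```

View pics/c3.png

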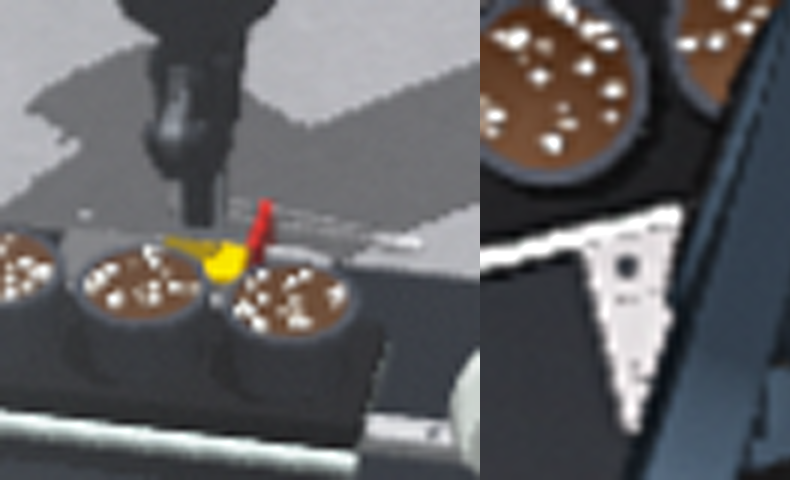

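The fingers (crop 185–225, 225) stand over the yellow top, clear of the red tab (at about 258). The knuckles are clear of the pots. Now I press down slowly.

Emit:
carry_out --pt "0 0 -0.6" --pt "0 0 -1.1" --pt "0 0 -1.5" --pt "0 0 -1.9" --pt "0 0 -2.3" --pt "0 0 -2.6" --pt "0 0 -2.75" --pt "0 0 -2.75" --spin '[0,0,0,0,0,0,0,0]' --jaw '[-1,-1,-1,-1,-1,-1,-1,-1]'

```text
t: 5.4
position: [0.5523, -0.0904, 0.0212]
tool_rot: [[-0.239, 0.971, 0.004], [0.971, 0.239, -0.004], [-0.005, 0.003, -1.0]]
wrist_force: [-1.5, 0.3, 4.0]
gripper_width: 0.002
```

The stop is down, at z 21.2 mm with 4 N. I slide along the slide's +y (−0.238, 0.971), slowly and holding it down.

Emit:
carry_out --pt "-0.07 0.29 -0.05" --pt "-0.14 0.58 -0.05" --pt "-0.21 0.87 -0.05" --pt "-0.29 1.17 -0.05" --pt "-0.36 1.46 -0.05" --pt "-0.43 1.75 -0.05" --pt "-0.5 2.04 -0.05" --pt "-0.57 2.33 -0.05" --spin '[0,0,0,0,0,0,0,0]' --jaw '[-1,-1,-1,-1,-1,-1,-1,-1]'

```text
t: 6.4
position: [0.5477, -0.0677, 0.021]
tool_rot: [[-0.239, 0.971, 0.006], [0.971, 0.239, -0.005], [-0.007, 0.005, -1.0]]
wrist_force: [1.5, -4.6, 4.7]
gripper_width: -0.004
```

```bash
python3 - <<'E'
from h import *
s=get_state();print(s['t'],s['position'],s['wrist_force'])
im={n:grab_frame(n) for n in BOX}
b=cv2.resize(im["scene"][130:210,190:270],None,fx=6,fy=6,interpolation=2)
cv2.imwrite("pics/c4.png",b)
print(blob("scene",im["scene"],"r"))
E
```

```text
6.4 [ 0.54767377 -0.06767702  0.02100498] [ 1.50288253 -4.59847     4.65709157]
(array([235.80952381, 169.14285714]), ((236.00001525878906, 169.00001525878906), (2.683281421661377, 8.049844741821289), 26.56505012512207), (234, 165, 4, 9), 21)
```

View pics/c4.png

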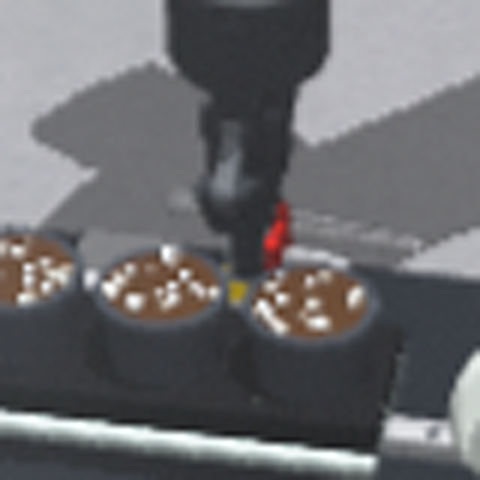

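The tab has moved about 8 mm (scene px 233→236), so the tooth is over the pressed stop. The pots sit in their nests and the push force is about 4.8 N. I continue gently.

Emit:
carry_out --pt "-0.07 0.3 -0.03" --pt "-0.16 0.64 -0.03" --pt "-0.25 1.0 -0.03" --pt "-0.34 1.38 0" --pt "-0.44 1.78 0" --pt "-0.53 2.18 0" --pt "-0.63 2.57 0" --pt "-0.73 2.96 0" --spin '[0,0,0,0,0,0,0,0]' --jaw '[-1,-1,-1,-1,-1,-1,-1,-1]'

```text
t: 7.5
position: [0.5401, -0.0374, 0.0208]
tool_rot: [[-0.239, 0.971, 0.005], [0.971, 0.239, -0.005], [-0.006, 0.004, -1.0]]
wrist_force: [2.5, -3.6, -0.3]
gripper_width: -0.002
```

Emit:
carry_out --pt "-0.1 0.4 0" --pt "-0.2 0.8 0" --pt "-0.29 1.2 0" --pt "-0.39 1.6 0" --pt "-0.49 2.0 0" --pt "-0.58 2.38 0" --pt "-0.67 2.73 0" --pt "-0.75 3.05 0" --spin '[0,0,0,0,0,0,0,0]' --jaw '[-1,-1,-1,-1,-1,-1,-1,-1]'

```text
t: 8.5
position: [0.5326, -0.0066, 0.0208]
tool_rot: [[-0.239, 0.971, 0.006], [0.971, 0.239, -0.005], [-0.006, 0.004, -1.0]]
wrist_force: [2.5, -4.1, -0.6]
gripper_width: 0.001
```

```bash
python3 - <<'E'
from h import *
s=get_state();print(s['t'],s['position'],s['wrist_force'])
print("advance along y", (s['position']-np.array([.5477,-.0677,.021]))[:2]@[-.238,.971], (s['position']-np.array([.558,-.0906,0]))[:2]@[-.238,.971],(s['position']-np.array([.558,-.0906,0]))[:2]@[.971,.238])
E
```

```text
8.5 [ 0.53256962 -0.00662838  0.02080322] [ 2.46923373 -4.0670725  -0.62695006]
advance along y 0.06290157828044089 0.08758887828044093 -0.004707655030778715
```

Travel is about 72 mm. I go on more slowly for the last stretch.

Emit:
carry_out --pt "-0.08 0.33 0" --pt "-0.16 0.65 0" --pt "-0.23 0.95 0" --pt "-0.3 1.23 0" --pt "-0.37 1.5 0" --pt "-0.43 1.76 0" --pt "-0.48 1.97 0" --pt "-0.52 2.13 0" --spin '[0,0,0,0,0,0,0,0]' --jaw '[-1,-1,-1,-1,-1,-1,-1,-1]'

```text
t: 9.5
position: [0.5274, 0.0148, 0.0208]
tool_rot: [[-0.239, 0.971, 0.006], [0.971, 0.239, -0.005], [-0.006, 0.004, -1.0]]
wrist_force: [1.9, -4.0, 0.5]
gripper_width: -0.002
```

Emit:
carry_out --pt "-0.02 0.08 0" --pt "-0.04 0.16 0" --pt "-0.06 0.24 0" --pt "-0.06 0.24 0" --spin '[0,0,0,0]' --jaw '[-1,-1,-1,-1]'

```text
t: 10.0
position: [0.5258, 0.0176, 0.0206]
tool_rot: [[-0.239, 0.971, 0.004], [0.971, 0.239, -0.004], [-0.005, 0.003, -1.0]]
wrist_force: [-0.3, 0.5, -0.3]
gripper_width: -0.003
```

```bash
python3 - <<'E'
from h import *
s=get_state();print(s['t'],s['position'],s['wrist_force'])
print((s['position']-np.array([.558,-.0906,0]))[:2]@[-.238,.971]-.015)
im=grab_frame("scene")
for c in "ry":
    try: print(c,blob("scene",im,c))
    except ValueError: print(c,"none")
cv2.imwrite("pics/c5.png",cv2.resize(im[130:220,180:310],None,fx=6,fy=6,interpolation=2))
E
```

```text
10.0 [0.52580901 0.01763769 0.02061318] [-0.31602656  0.49682634 -0.2866594 ]
0.09776024774975128
r (array([266.11111111, 172.5       ]), ((266.0, 172.5), (9.0, 2.0), 90.0), (265, 168, 3, 10), 18)
y (array([222.28125, 171.03125]), ((223.5, 171.5), (3.0, 15.0), 90.0), (216, 170, 16, 4), 32)
```

View pics/c5.png

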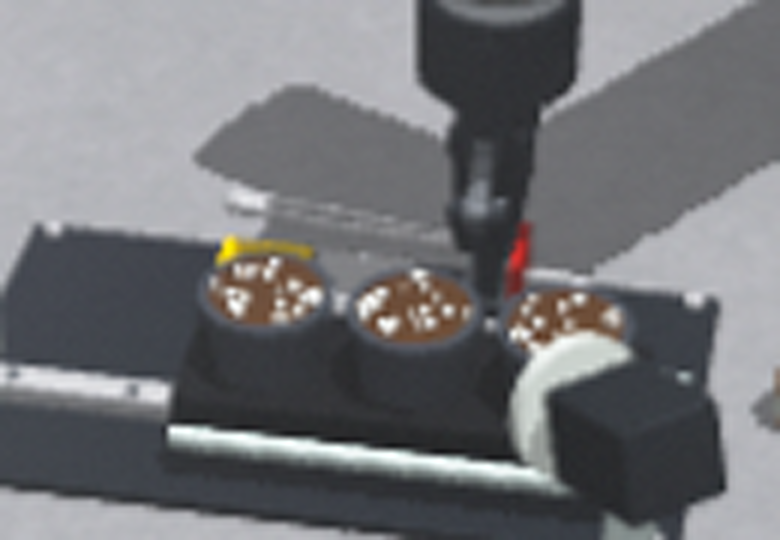

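The carrier is at the camera end. The yellow stop shows again behind the tooth (crop 220–312, 250), and the push force has gone to zero. I back off 5 mm and lift straight out.

Emit:
carry_out --pt "0.06 -0.25 0" --pt "0.12 -0.5 0" --pt "0.12 -0.5 0.5" --pt "0.12 -0.5 2" --pt "0.12 -0.5 5" --pt "0.12 -0.5 9" --pt "0.12 -0.5 13" --pt "0.12 -0.5 16" --spin '[0,0,0,0,0,0,0,0]' --jaw '[-1,-1,-1,-1,-1,-1,-1,-1]'

```text
t: 11.05
position: [0.5275, 0.0126, 0.1836]
tool_rot: [[-0.239, 0.971, 0.007], [0.971, 0.239, -0.005], [-0.006, 0.006, -1.0]]
wrist_force: [0.2, -0.4, -0.9]
gripper_width: 0.002
```

Emit:
carry_out --pt "-1 2 2" --pt "-3 6 4" --pt "-5 11 5" --pt "-7 16 6" --pt "-9 21 6" --pt "-10 25 6" --pt "-11 27 6" --pt "-11 27 6" --spin '[0,0,0,0,0,0,0,0]' --jaw '[-1,-1,-1,-1,-1,-1,-1,-1]'

```text
t: 12.05
position: [0.4163, 0.2838, 0.2445]
tool_rot: [[-0.242, 0.97, 0.008], [0.97, 0.242, -0.004], [-0.006, 0.006, -1.0]]
wrist_force: [0.4, -0.5, 0.6]
gripper_width: -0.002
```

Emit:
carry_out --pt "0 0 0" --pt "0 0 0" --spin '[0,0]' --jaw '[-1,-1]'

```text
t: 12.3
position: [0.4167, 0.283, 0.2449]
tool_rot: [[-0.241, 0.97, 0.008], [0.971, 0.241, -0.004], [-0.006, 0.007, -1.0]]
wrist_force: [0.3, -0.7, 0.6]
gripper_width: -0.004
```

```bash
python3 - <<'E'
from h import *
s=get_state();print(s['t'],s['position'],s['wrist_force'],abs(s['qvel']).max())
im={n:grab_frame(n) for n in BOX}; C={}
BOX["top"]=(220,180,340,240)
for n in im:
    for c in "yr": C[n,c]=blob(n,im[n],c); print(n,c,C[n,c][0],C[n,c][1])
for c in "yr": print(c,tri(C["scene",c][0],C["top",c][0]))
print(onz("top",C["top","y"][0],.035),onz("top",C["top","r"][0],.062))
a=cv2.resize(im["top"][100:260,170:400],None,fx=3,fy=3,interpolation=2)
cv2.imwrite("pics/t6.png",a)
E
```

```text
12.3 [0.41666667 0.28300425 0.24485567] [ 0.30712168 -0.72668777  0.64249995] 0.006252735323055668
scene y [222.76315789 171.07894737] ((223.5, 171.5), (3.0, 15.0), 90.0)
scene r [266.5 171.5] ((266.5, 171.5), (7.0, 1.0), 90.0)
top y [294.37628866 212.29381443] ((294.4411926269531, 212.26473999023438), (10.914102554321289, 17.220027923583984), 75.96376037597656)
top r [246.0625 222.125 ] ((246.00001525878906, 222.0), (14.55213737487793, 1.9402849674224854), 75.96376037597656)
y (array([ 0.5580946 , -0.0905145 ,  0.04010925]), np.float64(0.0015172633408312563))
r (array([0.53141291, 0.03312607, 0.05783176]), np.float64(0.0028533940595351507))
[ 0.55826821 -0.09040064  0.035     ] [0.53164901 0.03174355 0.062     ]
```

View pics/t6.png

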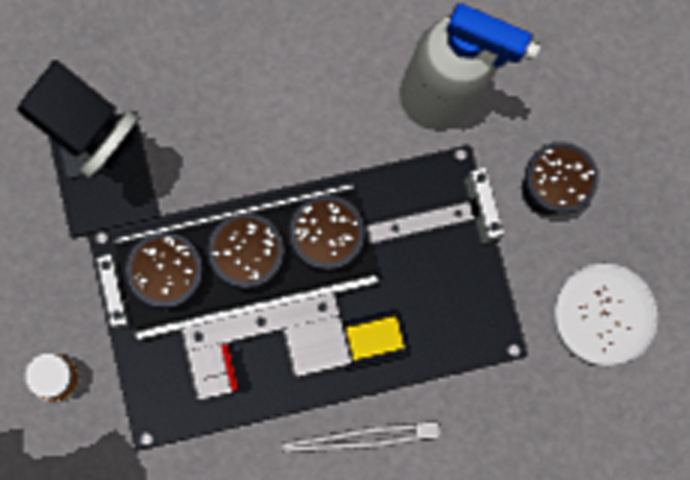

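The top view shows the carrier at the camera end. The tab moved 96 mm, and the yellow stop is fully up at its original pixel position, (294.4,212.3), just behind the tooth. The pots are in their nests and the other items are where they were.

```bash
python3 -c "
from plant import *;print(hand_in())"
```

```text
the job is handed in; nothing more can be done
None
```

The carrier is at the camera end and locked by the spring stop, and I have handed the job in. I pressed the stop fully down (tip at z 21 mm, about 4 N). I then pushed the red tab with shut fingers at about 30 mm/s and 4–5 N, holding the stop down until the tooth was over it. After that I pushed on to the end, backed off and moved clear, using about 12.5 s of the 32 s.

- **Carrier:** the last pictures put the tab's travel at about 96 mm, and the finger position gave about 98 mm. Both are past the 94 mm locking point.
- **Stop:** it shows in full behind the tooth, at the same pixels as at the start. Its height read 40 mm by triangulation instead of 35 mm. In the scene view a pot hides part of the stop, so I take that as measuring error. I did not test the lock by pushing back.
- **Everything else:** the pots sit in their nests, and by eye nothing else on the bench has moved. The arm is clear, with only sensor noise on the wrist force.

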